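# Shut off the tagged air valve in the bench valve box

## Robot

A 6-joint arm with a two-finger parallel gripper is mounted at the origin on the work surface. World frame = base frame: x ahead of the robot, y to its left, z up, the work surface at z = 0. Lengths are in mm, angles in rad, forces in N, time in s.
With the tool pointing down it reaches from about 425 to 950 mm from the base axis. Payload 3.5 kg.
Tool frame: the origin (TCP) lies between the finger pads; the fingertips stand 17 mm ahead of it and the grasp point (between the pads) lies 2 mm behind it (r.tip_extent is the distance from the TCP to the fingertips, in mm); y points along the fingers, z is the direction in which the jaws open and shut, and the axes are right-handed (so a half turn about y gives the same grasp; the last joint's range is limited). The gripper opens to 85 mm and grips with 20 to 120 N. Pads are 22 mm wide; open, the fingers measure 114 mm over their backs; the gripper's body (76 mm by 85 mm) begins 54 mm behind the grasp point. The pads swing forward as they close: fully open they stand 13 mm farther back than shut.
Start: joints at [-1.483, 0.286, 1.577, -0, 1.279, -0.15], TCP at [159.032, -655.984, 248.325] pointing down, gripper open.
Joint ranges: [-2.77, 2.77], [-0.9, 2.22], [0.21, 2.48], [-1.53, 4.67], [0.24, 2.81], [-2.84, 2.84]. Speed limits (rad/s): [2.79, 2.79, 3.14, 3.14, 3.14, 3.14].

## Interface

Orientations are given as a rotation vector (axis times angle).
In Python, from workcell import readout, imaging, r, spotter gives the robot as it stands.
- The arm moves only by the tool carry_out, never from a script. Its argument "commands" is a list of rows, each a list of 3 entries, a list of its own where there are three numbers: the shift along the world's x, y, z in units of 0.05 m (1.0 is 0.05 m), then the turn, a rotation vector about the world's x, y, z in units of 0.12 rad (1.0 is 0.12 rad), then the opening, from -1 (shut) to 1 (fully open), so that 0 is half open. A call has 1 to 10 rows; each row shifts and turns the commanded pose from where the row before left it; what a row does not reach is not made up. A row lasts 1/8 s, in which the tool goes at most 62.5 mm and 10.7 degrees, less where a joint would pass 70% of its speed; a pose out of reach is approached as far as the arm can. A call with a number of a shift or a turn outside -1 to 1 is refused whole. A call with a gripper value outside its range is refused whole. The fingers move at their own pace and stop on an object; "force" is the grip in N (left out, the last holds). Time passes only in rows, so rows that do not move let the fingers close. It gives the time, the measured TCP pose, the force and the opening at its end, in the units of the state.
- readout.get_state(): the state, without advancing time (a new reading comes with each control period).
- imaging.get_image(name): name is "scene" or "side" or "wrist"; returns a dict with "frame" (420x560x3 uint8, blue, green, red), "camera_matrix" (3x3 intrinsics, pixels), "k1" (the pictures are not rectified: a ray, as slopes to the right and down, at radius r is drawn at 1 + k1 r^2 times it, then the intrinsics apply), "camera_from_world" (4x4, takes a point from world to camera coordinates). Camera axes: x right, y up, looking along -z (the intrinsics and any distortion apply to the point x, -y, -z); pixel columns grow to the right and rows downward; lengths in mm; the calibration is good to about 2 mm. A picture is of the moment at which its call begins. There is no depth.
- r.close_job(): hands the job in, once; it reports no verdict.
Trained networks look in the newest picture that a camera, given by its name, has taken for a name from the list of things; names that differ only in an ending like _2 or _b are one class to them, and where a whole thing is asked for, a point or a joint stands for the part that bears it (a point fixed in the world has none). Each returns a list of dicts, best first, with "confidence" (0 to 1); they miss things now and then, are a little off and sometimes report something else, mostly with a low value. They report only what shows in the picture. A call takes as long as a camera call.
- spotter.find_in(name, camera): "position" ([x, y, z] in mm, in world coordinates, good to about 4 mm: the middle of the surface that is visible of it).
- spotter.outline_of(name, camera): "region" (420x560 bool, what is visible of it).
The state is a dict: "t": time; "qpos": joint angles; "joint_velocities": joint speeds; "joint_efforts": joint torques, N m; "tool_pos": TCP position; "eef_rot": TCP orientation; "ft_force": force on the tool from outside, world axes, zero at the start; "ft_torque": the same for the moment, N m; "width": finger opening in mm.
Only numpy, scipy, OpenCV 4.12 (cv2) and the standard library are available. Lean on these libraries where they do the work, as an engineer would, in place of code of your own. Each camera call takes 0.05 s, during which the arm holds its last target. There are 200 camera calls.

## Task

Shut off the air at the tagged valve in the bench valve box, using only pushes of the fingertips. First push the box's cover by its bent-up lip all the way aside, against the end of the box by the regulator, sliding it and never lifting it off; then push the lever of the valve that has the round tag under its nut a quarter turn clockwise (seen from above), right up to its stop, so that it lies square across its pipe. Leave the other lever and the things on the bench as they are, and let go of everything at the end.

Things in the scene. Friction and masses are not known exactly. Their poses are not given: they have to be found in the camera images.
- valve_box: Fixed grey sheet-steel trough on the bench, 160 (x) x 500 (y) x 80 mm high, origin at the centre of its underside. The y < 0 half is a well with two ball valves, the y > 0 half is decked over below the cover's level. Hose couplers stick out 45 mm from its x = -80 mm wall (z 13-39 mm); a filter-regulator, 133 mm high, stands beyond its y = +250 mm end (y 265-365 mm).
- well (a point): Middle of the valve well's floor: box x = 0, y = -123 mm, z = 4 mm. The well is 152 (x) x 246 (y) mm; its long walls rise to z = 80 mm, with 14 mm wide ledges inside at z = 70 mm; the end wall at y = -250 mm is 67 mm high. In it, all but the levers is below z = 42 mm within 16 mm of a lever's axis (stem 48 mm) and below 40 mm elsewhere.
- cover_stop (a point): Middle of the inner face of the end wall at the box's +y end (box y = 246 mm, z = 72 mm), 80 mm high: the cover's stop. The cover's +y edge meets it when the cover is fully aside.
- cover: Loose flat aluminium plate, 148 (x) x 250 (y) x 4 mm, about 0.4 kg, lying on the box's ledges between its long walls (2 mm play each side), free to slide along the box's y with some 2-7 N. Origin at the centre of its underside (box z = 70 mm), axes as the box's. Starts over the well (box y -121 to -101 mm); fully aside its origin is at box y = +121 mm.
- cover_lip (a point): Centre of the cover's bent-up lip, along the cover's y = -125 mm edge: 110 mm long (x), 4 mm thick (y), from the plate's top (box z = 74 mm) up to z = 92 mm; this point is at z = 83 mm. Push its outer (-y) face towards the box's +y.
- tagged_lever (a joint): Angle of the tagged valve's lever (rad): 0 = open, along its pipe, pointing to the box's -x; grows clockwise seen from above; 1.571 = shut, at its stop, pointing to the box's +y. Starts at 0 to 0.2. Stiff (0.25 N m), stays where it is left.
- tagged_pivot (a point): On the turning axis of the tagged valve's lever, at z = 55 mm. A round metal tag 32 mm across lies around this axis under the handle nut, on top of the lever (z up to 54 mm; nut and stem end up to 61 mm); the other valve has only the nut. The tagged valve may be either of the two: box x = 20 mm, y = -180 or -80 mm.
- tagged_grip (a point): Middle of the black sleeve on the tagged valve's lever, 41 mm from the axis, z = 55 mm. The sleeve is 42 mm long (20 to 62 mm from the axis), 13 mm wide, from z = 48 to 62 mm.
- plain_lever (a joint): Angle of the other valve's lever, same meaning and same build, without a tag. Starts at 0 to 0.2 (open); must be left alone.
- plain_grip (a point): Mid of the black sleeve on the other valve's lever, 41 mm from its axis, z = 55 mm.
- screwdriver: Loose screwdriver with orange handle, 190 mm long, lying on the bench 100 to 120 mm off the box's -y end, along the box's x; bystander.
- wrench: Loose steel wrench, 150 mm long, lying on the bench beyond the box, along its well; bystander.
- wire_spool: Loose wire spool, 60 mm diameter, 52 mm high, standing beyond the box; origin at the centre of its underside; bystander.
- spray_bottle: Loose white spray bottle, 72 mm diameter, 221 mm high, standing beyond the box's decked half; origin at the centre of its underside; bystander.

How it is judged (in metres and radians):
On the way, in this order (a step that is already met when the one before it is completed fails the run):
1. the cover has been slid fully aside, the tagged lever not yet turned (y of cover in the frame of valve_box above 0.105 m and value of joint tagged_lever below 0.4 rad), for 0.2 s.
2. the tagged lever has been pushed shut (y of cover in the frame of valve_box above 0.105 m and value of joint tagged_lever above 1.45 rad), for 0.2 s.
At the end, for the whole second after the job is handed in: The cover lies flat on its ledges, at rest, within 16 mm of its end stop; the tagged lever is within 0.12 rad of shut (joint over 1.45) and still; the other lever's sleeve is within 12 mm and each bystander within 25 mm of where it started (all of step 2 and z of cover in the frame of valve_box below 0.075 m and angle between cover's own z axis and vertical below 0.05 rad and linear speed of cover below 0.01 m/s and velocity of joint tagged_lever below 0.05 rad/s and distance of plain_grip from where it was at the start of the episode below 0.012 m and distance of each of screwdriver, wrench, wire_spool, spray_bottle from where it was at the start of the episode below 0.025 m); the robot touches nothing.
It fails at once if the cover was lifted off its ledges or tipped up (z of cover in the frame of valve_box above 0.082 m or angle between cover's own z axis and vertical above 0.12 rad).
It fails at once if the other valve's lever was moved (distance of plain_grip from where it was at the start of the episode above 0.012 m).
It fails at once if a bystander was knocked, moved or lifted (distance of any of screwdriver, wrench, wire_spool, spray_bottle from where it was at the start of the episode above 0.025 m or angle between spray_bottle's own z axis and vertical above 0.3 rad).
It also fails if it takes over 48 s, if anything falls off the work surface, if the arm or the gripper's body presses on something with over 40 N, if the wrist force passes 120 N, or if a joint passes its speed limit or range.

## Working session

There is one attempt and no reset: what is moved stays moved. The work goes in short steps, Python scripts to look and compute and a tool call to move; the robot and the scene stay as the last step left them, time stands still between calls to the robot, and variables do not carry over. Pictures are saved under pics/ and viewed, about 8 in all and at most 12, crops included, and the job is handed in when it is done.

Besides the shell and the picture viewer there is one more tool, called after "Emit:" as a command line: name --argument value ..., lists and objects as JSON in quotes. carry_out: Moves the arm, as the interface text tells. Its arguments: {"type":"object","properties":{"commands":{"type":"array","items":{"type":"array"}},"force":{"type":"number"}},"required":["commands"]}

```bash
ls; mkdir -p pics; cat > h.py <<'E'
import numpy as np, cv2
from workcell import readout, imaging, r, spotter
def proj(im,P):
    P=np.atleast_2d(P).astype(float); T=np.array(im["camera_from_world"]); c=P@T[:3,:3].T+T[:3,3]
    s=np.c_[c[:,0],-c[:,1]]/(-c[:,2:3]); s=s*(1+im["k1"]*(s**2).sum(1,keepdims=True))
    K=np.array(im["camera_matrix"]); return s@K[:2,:2].T+K[:2,2]
def unproj(im,uv,z):
    K=np.array(im["camera_matrix"]); d=(np.atleast_2d(uv)-K[:2,2])@np.linalg.inv(K[:2,:2]).T
    s=d.copy()
    for _ in range(20): s=d/(1+im["k1"]*(s**2).sum(1,keepdims=True))
    T=np.array(im["camera_from_world"]); R=T[:3,:3]; o=-R.T@T[:3,3]
    w=np.c_[s[:,0],-s[:,1],-np.ones(len(s))]@R
    return o+w*((z-o[2])/w[:,2:3])
E
python3 - <<'E'
from h import *
st=readout.get_state(); print(st)
for c in ["scene","side"]:
    im=imaging.get_image(c); cv2.imwrite(f"pics/{c}0.png",im["frame"])
    T=np.array(im["camera_from_world"]); print(c,-T[:3,:3].T@T[:3,3],im["k1"])
    for n in ["valve_box","cover","cover_lip","tagged_lever","screwdriver","wrench","wire_spool","spray_bottle"]:
        print(c,n,[(np.round(d["position"]),round(d["confidence"],2)) for d in spotter.find_in(n,c)[:2]])
E
```

```text
pics
{'t': 0.0, 'qpos': array([-1.48302052e+00,  2.87201456e-01,  1.57820970e+00, -1.94667873e-05,
        1.27859333e+00, -1.49983623e-01]), 'joint_velocities': array([-0.00097316,  0.00060559, -0.00182078,  0.00115875,  0.00151549,
        0.00010371]), 'joint_efforts': array([-6.33741183e-04, -4.05981088e+01, -2.92628664e+01, -1.18246703e-04,
        5.82289285e-03, -5.01378864e-06]), 'tool_pos': array([ 158.9592407 , -655.36792177,  246.90556574]), 'eef_rot': array([-0.25020486,  2.09775711, -2.09266914]), 'ft_force': array([ 0.78656149, -0.44195881, -0.40532325]), 'ft_torque': array([ 0.00275262, -0.00289627,  0.01850842]), 'width': 85.51409091600948}
scene [1221.96618742  -45.91623367  894.94473849] -0.15811696949203857
scene valve_box [(array([627., 236.,  67.]), 0.65)]
scene cover [(array([561.,  44.,  75.]), 0.94)]
scene cover_lip [(array([558.,  49.,  74.]), 0.82)]
scene tagged_lever []
scene screwdriver [(array([ 432., -183.,   20.]), 0.93)]
scene wrench [(array([691., -28.,   3.]), 0.62)]
scene wire_spool [(array([716., 124.,  52.]), 0.76)]
scene spray_bottle [(array([773., 311., 130.]), 0.84)]
side [531.3090947  812.87891255 965.03416512] -0.10054141025264911
side valve_box [(array([584., 323.,  72.]), 0.76)]
side cover [(array([585., 322.,  70.]), 0.69), (array([551.,  53.,  72.]), 0.6)]
side cover_lip [(array([552.,  54.,  78.]), 0.68)]
side tagged_lever []
side screwdriver [(array([ 421., -174.,   21.]), 0.69), (array([586., 322.,  68.]), 0.54)]
side wrench [(array([682., -25.,   7.]), 0.58)]
side wire_spool [(array([700., 146.,  48.]), 0.83), (array([743., 338., 137.]), 0.5)]
side spray_bottle [(array([745., 336., 140.]), 0.97)]
```

```bash
python3 -c "
import cv2,numpy as np
a=cv2.imread('pics/scene0.png');cv2.imwrite('pics/scene0b.png',cv2.resize(a,(800,600),interpolation=cv2.INTER_CUBIC))"
```

```text
(no output)
```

View pics/scene0.png

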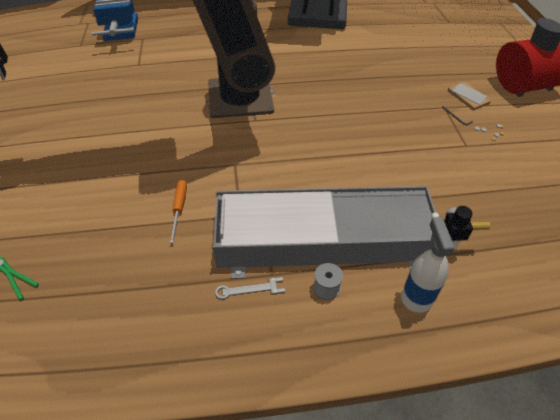

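View pics/side0.png

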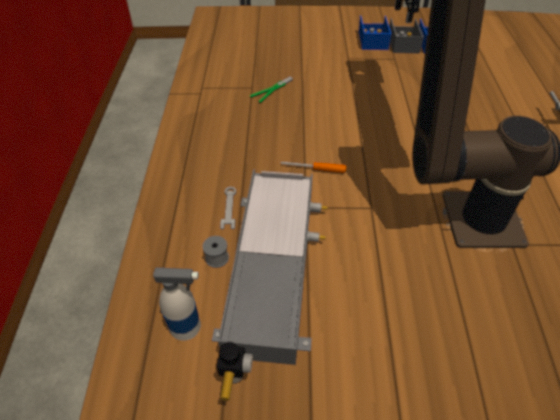

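The scene view shows the box with its cover at px (217–337, 190–245) and the regulator at (460,222). In the side view the couplers at (318,207) and (315,237) point towards the robot. So box +y is roughly world +y. Next I'll fit the pose from the outlines.

```bash
python3 - <<'E'
from h import *
for c in ["scene","side"]:
    im=imaging.get_image(c)
    for n,z in [("cover",74),("valve_box",80),("screwdriver",10)]:
        for d in spotter.outline_of(n,c)[:2]:
            m=np.array(d["region"]).astype(np.uint8); 
            cn=max(cv2.findContours(m,0,2)[0],key=cv2.contourArea).reshape(-1,2)
            w=unproj(im,cn,z)[:,:2]; (cx,cy),(a,b),ang=cv2.minAreaRect(w.astype(np.float32))
            print(c,n,round(d["confidence"],2),m.sum(),"px",cn.min(0),cn.max(0),"rect",np.round([cx,cy,a,b,ang],1))
a=cv2.imread('pics/scene0.png')[175:275,200:500];cv2.imwrite('pics/crop1.png',cv2.resize(a,(780,260),interpolation=cv2.INTER_CUBIC))
b=cv2.imread('pics/side0.png')[160:370,210:330];b=cv2.resize(b,(342,600),interpolation=cv2.INTER_CUBIC)
o=np.zeros((600,800,3),np.uint8);o[:,:342]=b;a=cv2.resize(a,(450,150));o[:150,350:]=a;
s=cv2.imread('pics/scene0.png')[180:270,205:355];o[160:430,350:]=cv2.resize(s,(450,270),interpolation=cv2.INTER_CUBIC);cv2.imwrite('pics/crop1.png',o)
E
```

```text
scene cover 0.93 5814 px [221 191] [337 244] rect [553.   45.6 252.5 151.6  84.6]
scene cover 0.54 11988 px [213 186] [435 278] rect [599.8 152.7 503.3 242.3  84.8]
scene valve_box 0.8 11720 px [212 186] [434 278] rect [602.8 150.4 501.9 241.2  85.1]
scene screwdriver 0.86 369 px [172 181] [186 232] rect [ 434.6 -186.3   26.2  165.5   82.7]
side cover 0.5 4815 px [240 171] [309 256] rect [553.8  34.9 272.8 151.2  85.2]
side valve_box 0.69 9910 px [212 200] [325 400] rect [562.1 258.9 526.8 199.9  81.9]
side screwdriver 0.6 304 px [305 162] [345 172] rect [ 419.9 -191.4   37.3  117.2   81.6]
```

View pics/crop1.png

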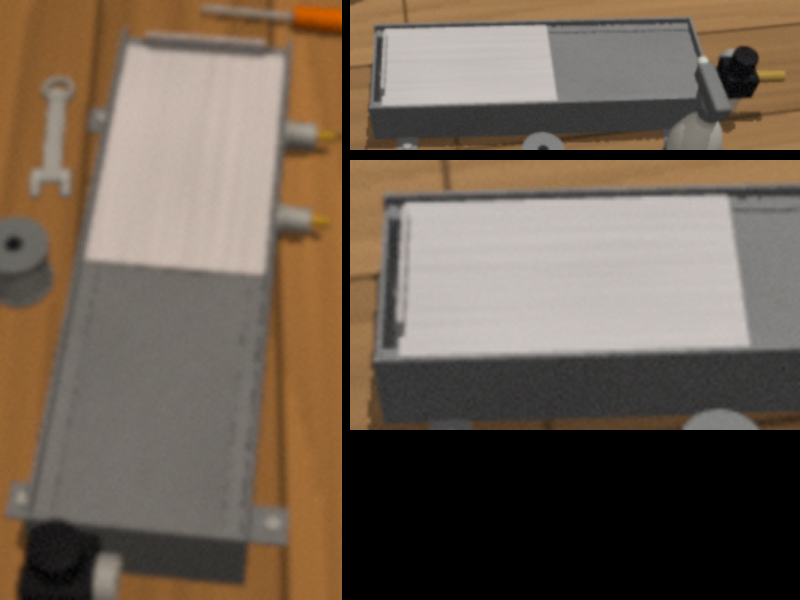

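```bash
python3 - <<'E'
from h import *
from scipy.spatial.transform import Rotation as R
st=readout.get_state(); print(R.from_rotvec(st["eef_rot"]).as_matrix().round(3), r.tip_extent)
im=imaging.get_image("scene")
print("scene z80", unproj(im,[[216.7,192.3],[213.3,246.7],[430.5,188]],80).round(1).tolist())
print("scene cover z74", unproj(im,[[221.7,194],[221.7,245],[326+6,191+3],[337,242]],74).round(1).tolist())
sd=imaging.get_image("side")
s=210; f=120/342
q=lambda u,v:[s+u*f,160+v*f*210/600/f]
print("side z80 -y corners", unproj(sd,[q(123,38),q(290,50)],80).round(1).tolist(),"+y z80",unproj(sd,[q(28,518),q(250,530)],80).round(1).tolist())
print("side cover", unproj(sd,[q(128,45),q(284,55),q(86,262),q(265,275)],74).round(1).tolist())
E
```

```text
[[-0.972  0.     0.236]
 [-0.236  0.    -0.972]
 [-0.    -1.    -0.   ]] 17.0
scene z80 [[468.4, -85.5, 80.0], [622.5, -100.3, 80.0], [517.8, 416.6, 80.0]]
scene cover z74 [[469.7, -74.5, 74.0], [615.9, -82.7, 74.0], [502.3, 179.8, 74.0], [639.7, 162.3, 74.0]]
side z80 -y corners [[621.3, -89.4, 80.0], [465.4, -75.0, 80.0]] +y z80 [[664.0, 394.0, 80.0], [506.5, 400.4, 80.0]]
side cover [[616.7, -86.2, 74.0], [470.7, -74.4, 74.0], [638.6, 164.9, 74.0], [492.5, 176.0, 74.0]]
```

Emit:
carry_out --commands '[[[0.65, 0.91, 0], [0, 0, -0.27], -1], [[0.65, 0.91, 0], [0, 0, -0.27], -1], [[0.65, 0.91, 0], [0, 0, -0.27], -1], [[0.65, 0.91, 0], [0, 0, -0.27], -1], [[0.65, 0.91, 0], [0, 0, -0.27], -1], [[0.65, 0.91, 0], [0, 0, -0.27], -1], [[0.65, 0.91, 0], [0, 0, -0.27], -1], [[0.65, 0.91, 0], [0, 0, -0.27], -1], [[0.65, 0.91, 0], [0, 0, -0.27], -1], [[0.65, 0.91, 0], [0, 0, -0.3], -1]]'

```text
t: 2.65
tool_pos: [484.9, -199.4, 248.8]
eef_rot: [-0.1, -2.175, 2.176]
ft_force: [-0.1, -0.8, 0.7]
width: 0.2
```

Emit:
carry_out --commands '[[[0.56, 0.5, -0.2], [0, 0, 0], -1], [[0.56, 0.5, -0.3], [0, 0, 0], -1], [[0, 0, 0], [0, 0, 0], -1]]'

```text
t: 3.02
tool_pos: [540.4, -149.1, 221.9]
eef_rot: [-0.091, -2.177, 2.175]
ft_force: [-0.7, 0.1, 0.2]
width: 0.1
```

```bash
python3 - <<'E'
from h import *
from scipy.spatial.transform import Rotation as R
st=readout.get_state(); print(R.from_rotvec(st["eef_rot"]).as_matrix().round(3), st["tool_pos"])
im=imaging.get_image("wrist"); cv2.imwrite("pics/w1.png",im["frame"])
T=np.array(im["camera_from_world"]); print(-T[:3,:3].T@T[:3,3])
for n in ["cover","cover_lip"]:
    for d in spotter.find_in(n,"wrist")[:2]: print(n,d)
E
```

```text
[[-0.996 -0.002 -0.086]
 [ 0.086  0.001 -0.996]
 [ 0.003 -1.    -0.001]] [ 540.39476411 -149.07918162  221.85111444]
[ 612.62794771 -155.73376059  347.24617042]
cover {'position': [555.0, -6.3, 74.1], 'confidence': 0.87}
cover_lip {'position': [551.0, -8.5, 76.3], 'confidence': 0.72}
```

View pics/w1.png

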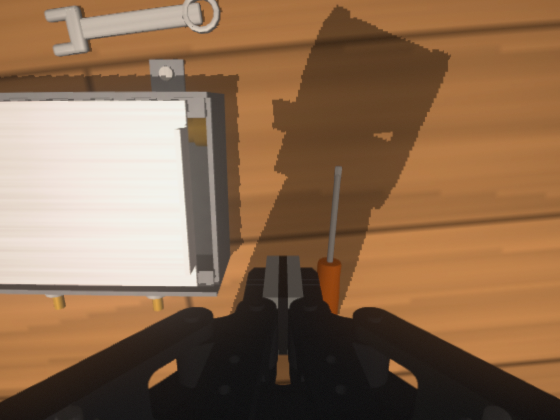

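The wrist view shows the lip as the strip at px x≈182–192, rows 127–285, the cover corner at (186,100), and the box's −y end wall at x≈210–217. The fingers hang clear, above the screwdriver.

```bash
python3 - <<'E'
from h import *
im=imaging.get_image("wrist")
print("plate corner z74",unproj(im,[[186,101]],74).round(1))
print("lip top z92",unproj(im,[[180,128],[187,270]],92).round(1), "lip base", unproj(im,[[187,128],[196,282]],74).round(1))
print("box corners z80",unproj(im,[[221,95],[218,291]],80).round(1),"endwall top z67",unproj(im,[[209,120],[216,265]],67).round(1))
b=np.array([566,159]);
E
```

```text
plate corner z74 [[618.9 -88.6  74. ]]
lip top z92 [[601.1 -86.1  92. ]
 [494.8 -73.6  92. ]] lip base [[599.9 -86.3  74. ]
 [475.1 -73.3  74. ]]
box corners z80 [[ 620.5 -115.3   80. ]
 [ 468.4  -91.9   80. ]] endwall top z67 [[ 603.9 -101.9   67. ]
 [ 485.8  -90.5   67. ]]
```

Emit:
carry_out --commands '[[[0.1, 0.2, -1.0], [0, 0, 0], -1], [[0, 0.1, -1.0], [0, 0, 0], -1], [[0, 0.1, -0.5], [0, 0, 0], -1], [[0, 0, 0], [0, 0, 0], -1]]'

```text
t: 3.72
tool_pos: [543.1, -131.1, 96.5]
eef_rot: [-0.094, -2.174, 2.171]
ft_force: [0.3, -0.3, 0.8]
width: -0.1
```

Emit:
carry_out --commands '[[[0.04, 0.4, 0], [0, 0, 0], -1], [[0.04, 0.4, 0], [0, 0, 0], -1], [[0.03, 0.3, 0], [0, 0, 0], -1], [[0.03, 0.3, 0], [0, 0, 0], -1], [[0.03, 0.3, 0], [0, 0, 0], -1], [[0, 0, 0], [0, 0, 0], -1]]'

```text
t: 4.47
tool_pos: [554.2, -44.6, 99.0]
eef_rot: [-0.098, -2.178, 2.176]
ft_force: [0.1, -0.7, 0.3]
width: 0.2
```

```bash
python3 - <<'E'
from h import *
im=imaging.get_image("wrist"); cv2.imwrite("pics/w2.png",im["frame"])
print(readout.get_state()["tool_pos"],readout.get_state()["ft_force"])
for c in ["scene","wrist"]:
    if c!="wrist": imaging.get_image(c)
    for n in ["cover","cover_lip"]:
        print(c,n,[(np.round(d["position"]),round(d["confidence"],2)) for d in spotter.find_in(n,c)[:2]])
E
```

```text
[553.58140157 -44.83408566  98.40049428] [-0.55173689 -0.93530799  0.01035222]
scene cover [(array([566.,  98.,  74.]), 0.79)]
scene cover_lip []
wrist cover [(array([580.,  28.,  75.]), 0.75)]
wrist cover_lip [(array([575.,  27.,  79.]), 0.71)]
```

View pics/w2.png

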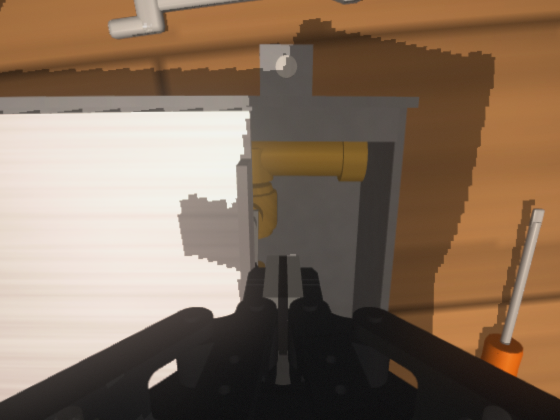

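The wrist view shows the fingertip against the lip (px ~245–265) and the cover sliding, with the first valve's pipe uncovered at (310,160). I'll keep pushing.

Emit:
carry_out --commands '[[[0.03, 0.35, 0], [0, 0, 0], -1], [[0.03, 0.35, 0], [0, 0, 0], -1], [[0.03, 0.35, 0], [0, 0, 0], -1], [[0.03, 0.35, 0], [0, 0, 0], -1], [[0.03, 0.35, 0], [0, 0, 0], -1], [[0.03, 0.35, 0], [0, 0, 0], -1], [[0.03, 0.35, 0], [0, 0, 0], -1], [[0.03, 0.35, 0], [0, 0, 0], -1], [[0.03, 0.3, 0], [0, 0, 0], -1]]'

```text
t: 5.9
tool_pos: [567.1, 110.2, 98.3]
eef_rot: [-0.097, -2.175, 2.176]
ft_force: [-0.4, -2.8, -0.4]
width: -0.0
```

Emit:
carry_out --commands '[[[0.01, 0.12, 0], [0, 0, 0], -1], [[0.01, 0.12, 0], [0, 0, 0], -1]]'

```text
t: 6.15
tool_pos: [568.1, 121.2, 98.4]
eef_rot: [-0.098, -2.175, 2.176]
ft_force: [0.0, -1.3, 0.4]
width: 0.1
```

Emit:
carry_out --commands '[[[0.01, 0.12, 0], [0, 0, 0], -1], [[0.01, 0.12, 0], [0, 0, 0], -1]]'

```text
t: 6.4
tool_pos: [569.1, 133.1, 98.3]
eef_rot: [-0.098, -2.175, 2.175]
ft_force: [0.6, -1.7, 0.3]
width: -0.3
```

Emit:
carry_out --commands '[[[0.01, 0.08, 0], [0, 0, 0], -1], [[0.0, 0.04, 0], [0, 0, 0], -1]]'

```text
t: 6.65
tool_pos: [569.2, 136.6, 98.3]
eef_rot: [-0.093, -2.169, 2.183]
ft_force: [-2.4, -13.7, 1.5]
width: -0.3
```

Emit:
carry_out --commands '[[[0, -0.1, 0], [0, 0, 0], -1], [[-0.04, -0.4, 0.2], [0, 0, 0], -1], [[-0.1, -0.7, 0.7], [0, 0, 0], -1], [[-0.1, -0.6, 0.9], [0, 0, 0], -1], [[-0.1, -0.4, 0.9], [0, 0, 0], -1], [[0, 0, 0], [0, 0, 0], -1]]'

```text
t: 7.4
tool_pos: [555.0, 27.0, 239.6]
eef_rot: [-0.113, -2.179, 2.18]
ft_force: [-0.2, -0.4, 0.1]
width: 0.3
```

```bash
python3 - <<'E'
from h import *
im=imaging.get_image("wrist"); cv2.imwrite("pics/w3.png",im["frame"])
np.savez("w3.npz",**{k:np.array(v) for k,v in im.items()})
print(readout.get_state()["tool_pos"],readout.get_state()["ft_force"])
for c in ["wrist","scene","side"]:
    if c!="wrist": imaging.get_image(c)
    for n in ["cover","tagged_lever","tagged_pivot","tagged_grip","plain_lever","plain_grip"]:
        print(c,n,[(np.round(d["position"]),round(d["confidence"],2)) for d in spotter.find_in(n,c)[:2]])
E
```

```text
[553.62375754  27.8417442  236.4977803 ] [-0.15855915  0.94867455 -0.07573075]
wrist cover [(array([574., 203.,  73.]), 0.95), (array([ 430., -182.,   21.]), 0.59)]
wrist tagged_lever [(array([565.,  74.,  52.]), 0.63), (array([544., -23.,  65.]), 0.55)]
wrist tagged_pivot [(array([581.,  78.,  52.]), 0.69)]
wrist tagged_grip [(array([568.,  78.,  54.]), 0.88), (array([568., 203.,  76.]), 0.32)]
wrist plain_lever [(array([542., -23.,  62.]), 0.59)]
wrist plain_grip [(array([541., -21.,  65.]), 0.62), (array([690., -29.,   8.]), 0.44)]
scene cover [(array([576., 266.,  76.]), 0.83)]
scene tagged_lever [(array([567.,  77.,  54.]), 0.62), (array([718., 128.,  51.]), 0.38)]
scene tagged_pivot [(array([576.,  73.,  58.]), 0.76), (array([621.,  84.,  38.]), 0.72)]
scene tagged_grip [(array([569.,  75.,  56.]), 0.66), (array([577., 272.,  77.]), 0.35)]
scene plain_lever [(array([548., -22.,  59.]), 0.69)]
scene plain_grip [(array([548., -25.,  64.]), 0.48), (array([719., 125.,  54.]), 0.16)]
side cover [(array([572., 278.,  74.]), 0.72), (array([562.,  83.,  53.]), 0.24)]
side tagged_lever [(array([563.,  79.,  53.]), 0.7)]
side tagged_pivot [(array([572.,  77.,  54.]), 0.77), (array([571., 275.,  75.]), 0.59)]
side tagged_grip [(array([565.,  80.,  52.]), 0.78)]
side plain_lever [(array([538., -24.,  57.]), 0.58)]
side plain_grip []
```

View pics/w3.png

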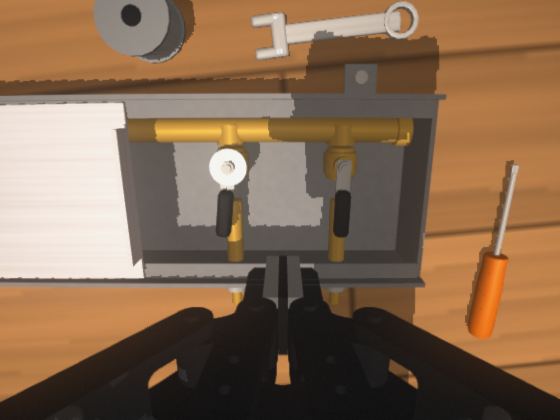

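The wrist view shows the cover aside, with its lip at px x≈135. The tagged valve is the one nearer the cover: tag at (228,167), sleeve from (226,192) to (224,236). The plain lever's sleeve runs from (343,192) to (341,236).

```bash
python3 - <<'E'
from h import *
im=dict(np.load("w3.npz")); im["k1"]=float(im["k1"])
u=lambda p,z: unproj(im,p,z).round(1).tolist()
print("pivot",u([[228,167],[343.5,161]],58)); print("tag sleeve",u([[226,193],[224,236]],62)); print("plain sleeve",u([[343,193],[341,236]],62))
print("lip top edge",u([[122,130],[132,262]],92)); 
print("pad tips?",u([[128,275]],70))
E
```

```text
pivot [[580.6, 71.0, 58.0], [576.7, -26.4, 58.0]]
tag sleeve [[559.2, 75.0, 62.0], [520.9, 82.0, 62.0]]
plain sleeve [[550.1, -24.0, 62.0], [511.5, -20.4, 62.0]]
lip top edge [[620.2, 139.8, 92.0], [515.8, 153.7, 92.0]]
pad tips? [[495.0, 170.6, 70.0]]
```

Emit:
carry_out --commands '[[[-0.2, 0.2, -1.0], [0, 0, 0], -1], [[-0.14, 0.14, -1.0], [0, 0, 0], -1], [[0, 0, -0.8], [0, 0, 0], -1], [[0, 0, 0], [0, 0, 0], -1], [[0, 0, 0], [0, 0, 0], -1]]'

```text
t: 9.07
tool_pos: [536.9, 45.8, 95.0]
eef_rot: [-0.101, -2.176, 2.177]
ft_force: [0.2, 0.4, -0.3]
width: 0.1
```

```bash
python3 - <<'E'
from h import *
s=readout.get_state(); print(s["tool_pos"],s["ft_force"],s["qpos"])
E
```

```text
[536.85573205  45.82799417  95.04199724] [ 0.20872052  0.44711576 -0.2529063 ] [-1.03220939e-01  1.69726826e-01  2.02147663e+00  2.51212972e-06
  9.47746192e-01  1.55746844e+00]
```

Emit:
carry_out --commands '[[[0, 0, -0.3], [0, 0, 0], -1], [[0, 0, -0.24], [0, 0, 0], -1], [[0, 0, 0], [0, 0, 0], -1], [[0, 0.16, 0], [0, 0, 0], -1], [[0, 0.16, 0], [0, 0, 0], -1]]'

```text
t: 9.7
tool_pos: [536.0, 61.9, 66.8]
eef_rot: [-0.098, -2.174, 2.179]
ft_force: [0.8, -7.6, -1.0]
width: -0.2
```

Emit:
carry_out --commands '[[[-0.03, 0.1, 0], [0, 0, 0], -1], [[-0.02, 0.1, 0], [0, 0, 0], -1], [[0, 0.12, 0], [0, 0, 0], -1], [[0.01, 0.12, 0], [0, 0, 0], -1], [[0.04, 0.13, 0], [0, 0, 0], -1], [[0.06, 0.13, 0], [0, 0, 0], -1]]'

```text
t: 10.45
tool_pos: [538.0, 96.2, 66.4]
eef_rot: [-0.094, -2.172, 2.179]
ft_force: [-1.5, -5.8, 0.6]
width: 0.2
```

Emit:
carry_out --commands '[[[0.1, 0.12, 0], [0, 0, 0], -1], [[0.11, 0.12, 0], [0, 0, 0], -1], [[0.12, 0.07, 0], [0, 0, 0], -1], [[0.12, 0.06, 0], [0, 0, 0], -1], [[0.12, 0.03, 0], [0, 0, 0], -1]]'

```text
t: 11.08
tool_pos: [564.2, 116.8, 65.0]
eef_rot: [-0.087, -2.17, 2.175]
ft_force: [-5.5, -3.6, 0.3]
width: 0.2
```

Emit:
carry_out --commands '[[[0.06, 0, 0], [0, 0, 0], -1], [[0.04, 0, 0], [0, 0, 0], -1], [[0, 0, 0], [0, 0, 0], -1]]'

```text
t: 11.45
tool_pos: [565.8, 117.1, 64.9]
eef_rot: [-0.076, -2.164, 2.17]
ft_force: [-15.7, -3.4, 8.8]
width: 0.3
```

Emit:
carry_out --commands '[[[-0.2, -0.05, 0], [0, 0, 0], -1], [[-0.2, -0.2, 0.2], [0, 0, 0], -1], [[0, -0.4, 1.0], [0, 0, 0], -1], [[0, -0.6, 1.0], [0, 0, 0], -1], [[0, -0.6, 1.0], [0, 0, 0], -1], [[0, 0, 0], [0, 0, 0], -1], [[0, 0, 0], [0, 0, 0], -1]]'

```text
t: 12.32
tool_pos: [551.8, 24.9, 226.2]
eef_rot: [-0.098, -2.176, 2.175]
ft_force: [-0.2, -0.7, -0.8]
width: 0.0
```

```bash
python3 - <<'E'
from h import *
im=imaging.get_image("wrist"); cv2.imwrite("pics/w4.png",im["frame"])
np.savez("w4.npz",**{k:np.array(v) for k,v in im.items()})
s=readout.get_state(); print(s["tool_pos"],s["ft_force"],s["t"])
for n in ["tagged_pivot","tagged_grip","plain_grip"]:
    print(n,[(np.round(d["position"]),round(d["confidence"],2)) for d in spotter.find_in(n,"wrist")[:2]])
imaging.get_image("scene")
for n in ["cover","screwdriver","wrench","wire_spool","spray_bottle","plain_grip"]:
    print(n,[(np.round(d["position"]),round(d["confidence"],2)) for d in spotter.find_in(n,"scene")[:1]])
E
```

```text
[551.25030234  25.17383929 225.02344146] [0.11043473 0.73504474 0.2539575 ] 12.375
tagged_pivot [(array([589.,  77.,  50.]), 0.64)]
tagged_grip [(array([579.,  82.,  55.]), 0.66)]
plain_grip [(array([541., -25.,  64.]), 0.56)]
cover [(array([580., 269.,  74.]), 0.67)]
screwdriver [(array([ 435., -181.,   18.]), 0.82)]
wrench [(array([690., -27.,   5.]), 0.95)]
wire_spool [(array([715., 126.,  52.]), 0.78)]
spray_bottle [(array([773., 312., 129.]), 0.69)]
plain_grip []
```

View pics/w4.png

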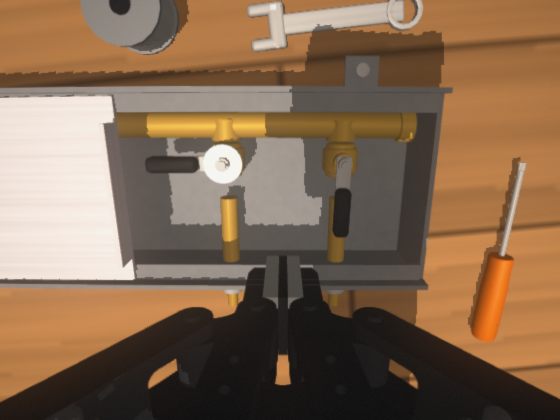

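The tagged lever now lies along the box: sleeve (148–198,164), pivot (222,163). The plain lever and the bystanders look unchanged. I'll check the angle and the cover position in numbers.

```bash
python3 - <<'E'
from h import *
im=dict(np.load("w4.npz")); im["k1"]=float(im["k1"]); f=im["frame"]
# dark sleeve pixels near the lever
m=((f.max(2)<45).astype(np.uint8)); m[:145]=0; m[182:]=0; m[:,:140]=0; m[:,204:]=0
n,l,s,c=cv2.connectedComponentsWithStats(m); k=1+np.argmax(s[1:,4]); print(s[k],c[k])
ys,xs=np.where(l==k); w=unproj(im,np.c_[xs,ys],62)[:,:2]; vx,vy,x0,y0=cv2.fitLine(w.astype(np.float32),2,0,.01,.01).ravel()
print("sleeve mid",x0,y0,"dir vs +y (rad)",np.arctan(vx/vy))
print("box edges z80 dir",[float(np.arctan2(*(lambda d:(d[0],d[1]))((b-a)[:2]))) for a,b in [unproj(im,[[430,89],[120,89]],80),unproj(im,[[420,285.5],[140,287.5]],80),unproj(im,[[438,110],[438,110]],80)][:2]])
p=unproj(im,[[222,163]],60)[0]; print("pivot",p,"lever dir", np.arctan2(x0-p[0],y0-p[1]))
sd=imaging.get_image("side"); b=cv2.resize(sd["frame"][160:370,210:330],(342,600),interpolation=cv2.INTER_CUBIC); cv2.imwrite("pics/s2.png",b)
E
```

```text
Traceback (most recent call last):
ValueError: attempt to get argmax of an empty sequence
```

```bash
python3 - <<'E'
from h import *
im=dict(np.load("w4.npz")); im["k1"]=float(im["k1"]); f=im["frame"]
g=cv2.GaussianBlur(f,(3,3),0).max(2); roi=g[145:182,140:204]; t,_=cv2.threshold(roi,0,1,cv2.THRESH_OTSU); print("otsu",t,roi.min())
t=min(t,roi.min()+25)
m=np.zeros_like(g); m[145:182,140:204]=roi<t
n,l,s,c=cv2.connectedComponentsWithStats(m); k=1+np.argmax(s[1:,4]); print(s[k],c[k])
ys,xs=np.where(l==k); w=unproj(im,np.c_[xs,ys],62)[:,:2]; vx,vy,x0,y0=cv2.fitLine(w.astype(np.float32),2,0,.01,.01).ravel()
print("sleeve mid",x0,y0,"dir",np.arctan(vx/vy))
for a,b in [unproj(im,[[430,90],[120,90]],80),unproj(im,[[420,285.5],[140,287.5]],80)]: print("edge dir",np.arctan2(*(b-a)[:2]))
p=unproj(im,[[222,163]],60)[0]; print("pivot",p,"lever dir",np.arctan2(x0-p[0],y0-p[1]))
sd=imaging.get_image("side"); b=cv2.resize(sd["frame"][160:370,210:330],(342,600),interpolation=cv2.INTER_CUBIC); cv2.imwrite("pics/s2.png",b)
E
```

```text
otsu 122.0 51
[145 156  53  17 796] [170.47236181 164.01507538]
sleeve mid 584.7087 111.79399 dir 0.08235188
edge dir 0.09059385190270904
edge dir 0.08114148282663611
pivot [581.46188139  71.01696381  60.        ] lever dir 0.07945558080148643
```

View pics/s2.png

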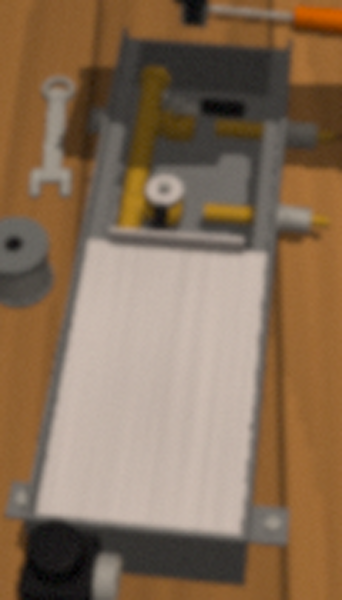

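The lever is within about 0.01 rad of the box's direction. The side view shows the cover flat against the end wall (px rows 240–530) and the gripper clear of everything. Handing in.

```bash
python3 -c "
from h import *
print(r.close_job())"
```

```text
the job is handed in; nothing more can be done
None
```

The air is shut off at the tagged valve, and the job is handed in after about 12.5 s of robot time out of 48 s. No verdict was reported.

- **Cover:** I pushed it by its lip with shut fingertips until it met the end stop; the force rose to about 14 N. The last side view shows it flat against the regulator-end wall.
- **Tagged lever:** The tagged valve was the one at box y = -80 mm. I pushed its lever clockwise to its stop, where the force was about 16 N. The wrist picture puts it within about 0.01 rad of the box's y direction, i.e. shut.
- **Other lever and bench items:** In the wrist pictures, the plain lever's sleeve measured about 4 mm from where it was before the push, within the detector's error. The scene detector missed that sleeve in the last check. The screwdriver, wrench, spool and bottle all measured within about 4 mm of their starting positions.
- **Gripper:** It ended about 150 mm above the box, touching nothing, with force readings under 1 N.

One check disagreed: the detector placed the cover's middle at y = 269 mm, against about 276 mm expected at the stop. That is within its error and the 16 mm tolerance, and the contact force and pictures agree with the stop.

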